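Find the full tin of mincer plates by weight

TASK

Three identical closed tins stand in a row in the steel pan, and one of them holds the full set of mincer plates: find it by its weight. Heft the tins one at a time from the robot's left to its right, lifting each a few centimetres clear of the pan and setting it back down upright in its place, not dropping it, before taking the next. Then hold the heaviest one up, upright, its underside at least 10 cm above the table, and finish while still holding it there (if the last one is the heaviest it may simply stay in hand), with the other two standing in their places and the wooden stomper, the black hand knob and the loose plate left alone.

Things in the scene. Friction and masses are not known exactly. Their poses are not given: they have to be found in the camera images.
- pan: fixed shallow open aluminium pan, 240 mm (its x) by 420 mm (its y), walls 32 mm high with a 5 mm rounded rim bead (37 mm in all), walls and floor 5 mm thick; origin at the centre of its underside on the table, z up. The tins stand in a row roughly along its y axis, 100 to 160 mm apart centre to centre
- tin_1_center (a point): closed round stainless tin, upright, 60 mm diameter, 90 mm tall, straight sides, flat lid fixed on; point at its centre, 45 mm above its underside, z up its axis. Standing in the pan as the leftmost (seen from the robot, towards +y) of the row. All three look alike; each has a steel plate pack inside that may shift a few mm. One whole tin weighs 0.45 to 0.65 kg, the other two 0.2 to 0.3 kg; any of the three may be the heavy one
- tin_2_center (a point): closed round stainless tin, upright, 60 mm diameter, 90 mm tall, straight sides, flat lid fixed on; point at its centre, 45 mm above its underside, z up its axis. Standing in the pan as the middle one of the row. All three look alike; each has a steel plate pack inside that may shift a few mm. One whole tin weighs 0.45 to 0.65 kg, the other two 0.2 to 0.3 kg; any of the three may be the heavy one
- tin_3_center (a point): closed round stainless tin, upright, 60 mm diameter, 90 mm tall, straight sides, flat lid fixed on; point at its centre, 45 mm above its underside, z up its axis. Standing in the pan as the rightmost (seen from the robot, towards -y) of the row. All three look alike; each has a steel plate pack inside that may shift a few mm. One whole tin weighs 0.45 to 0.65 kg, the other two 0.2 to 0.3 kg; any of the three may be the heavy one
- stomper: loose light-wood stomper standing on the table left of the pan, 60 mm widest diameter, 170 mm tall; origin at the centre of its foot; not part of the work
- star_knob: loose black plastic four-lobed hand knob on the table right of the pan, 64 mm across, 34 mm tall with its stud; origin at the centre of its underside; not part of the work
- grinder_plate: loose dark steel perforated disc on the table right of the pan, nearer the robot, 68 mm diameter, 10 mm thick; origin at the centre of its underside; not part of the work

How it is judged:
By the outcome, as a careful person would: the job done as asked, in the order asked, and still so for the second after the job is handed in, while the arm keeps its last pose, push and grip.
It also fails if it takes over 62 s, if anything falls off the work surface, if the arm or the gripper's body presses on something with over 40 N, if the wrist force passes 120 N, or if a joint passes its speed limit or range.

ROBOT

A 6-joint arm with a two-finger parallel gripper is mounted at the origin on the work surface. World frame = base frame: x ahead of the robot, y to its left, z up, the work surface at z = 0. Lengths are in m, angles in rad, forces in N, time in s.
With the tool pointing down it reaches from about 0.25 to 0.725 m from the base axis. Payload 4 kg.
Tool frame: the origin (TCP) lies midway between the tips of the shut fingers; the grasp point (between the pads) lies 19 mm behind it; z points along the fingers, x is the direction in which the jaws open and shut, and the axes are right-handed (so a half turn about z gives the same grasp; the last joint's range is limited). The gripper opens to 85 mm and grips with 20 to 120 N. Pads are 22 mm wide; open, the fingers measure 114 mm over their backs; the gripper's body (76 mm by 85 mm) begins 54 mm behind the grasp point. The pads swing forward as they close: fully open they stand 13 mm farther back than shut.
Start: joints at [-1.23, 0.241, 0.005, 1.335, 0, 1.571], TCP at [0.167, -0.471, 0.231] pointing down, gripper open.
Joint ranges: [-2.72, 2.72], [-1.05, 1.87], [-1.09, 1.28], [-1.99, 2.15], [-1.42, 1.44], [-3.14, 3.14]. Speed limits (rad/s): [2.79, 2.79, 3.14, 3.14, 3.14, 3.14].

INTERFACE

Orientations are given as a unit quaternion [x, y, z, w].
In Python, from workcell import * gives the robot as it stands.
- The arm moves only by the tool play_rows, never from a script. Its argument "deltas" is a list of rows, each a list of 4 numbers: the shift along the tool's x, y, z each as a share of 0.5 m, from -1 to 1, then the turn about the tool's z as a share of 60 degrees, from -1 to 1. A call has 1 to 10 rows; each row shifts and turns the pose as measured when the row begins, along the tool's axes as they then stand; what a row does not reach is not made up. A row lasts 1/8 s, in which the tool goes at most 62.5 mm and 10.7 degrees, less where a joint would pass 70% of its speed; a pose out of reach is approached as far as the arm can. A call with a number of a shift or a turn outside -1 to 1 is refused whole. A call with a gripper value outside its range is refused whole. "grip" is the opening, from -1 (shut) to 1 (fully open), set as the call begins (left out, the last holds). The fingers move at their own pace and stop on an object; "grip_force" is the grip in N (left out, the last holds). Time passes only in rows, so rows that do not move let the fingers close. It gives the time, the measured TCP pose, the force and the opening at its end, in the units of the state.
- sense(): the state, without advancing time (a new reading comes with each control period).
- get_image(name): name is "scene" or "top"; returns (picture, depth): 420x560x3 uint8, red, green, blue; 420x560 float32, m along the optical axis (not along the pixel's ray), 0 where there is no reading.
- camera_info(name): a dict with "K" (3x3 intrinsics, pixels), "k1" (the pictures are not rectified: a ray, as slopes to the right and down, at radius r is drawn at 1 + k1 r^2 times it, then the intrinsics apply), "rvec" (rotation vector, rad) and "tvec" (3), from world to camera coordinates, as OpenCV has them. Camera axes: x right, y down, z forward; pixel columns grow to the right and rows downward; lengths in m; the calibration is good to about 2 mm. A picture is of the moment at which its call begins. camera_info takes no time and is no camera call.
- close_job(): hands the job in, once; it reports no verdict.
Trained networks look in the newest picture that a camera, given by its name, has taken for a name from the list of things; names that differ only in an ending like _2 or _b are one class to them, and where a whole thing is asked for, a point or a joint stands for the part that bears it (a point fixed in the world has none). Each returns a list of dicts, best first, with "score" (0 to 1); they miss things now and then, are a little off and sometimes report something else, mostly with a low value. They report only what shows in the picture. A call takes as long as a camera call.
- boxes_of(camera, thing): "at" ([x, y, z] in m, in world coordinates, good to about 4 mm: the middle of the surface that is visible of it).
The state is a dict: "t": time; "joint_positions": joint angles; "qvel": joint speeds; "effort": joint torques, N m; "tool_pos": TCP position; "ee_rot": TCP orientation; "force": force on the tool from outside, world axes, zero at the start; "wrist_torque": the same for the moment, N m; "finger_gap": finger opening in m.
Only numpy, scipy, OpenCV 4.12 (cv2) and the standard library are available. Lean on these libraries where they do the work, as an engineer would, in place of code of your own. Each camera call takes 0.05 s, during which the arm holds its last target. There are 200 camera calls.

## Working session

There is one attempt and no reset: what is moved stays moved. The work goes in short steps, Python scripts to look and compute and a tool call to move; the robot and the scene stay as the last step left them, time stands still between calls to the robot, and variables do not carry over. Pictures are saved under pics/ and viewed, about 8 in all and at most 12, crops included, and the job is handed in when it is done.

Besides the shell and the picture viewer there is one more tool, called after "Call:" as name(argument=value, ...), one argument or row to a line, values as JSON. play_rows: Moves the arm, as the interface text tells. Its arguments: {"type":"object","properties":{"deltas":{"type":"array"},"grip":{"type":"number"},"grip_force":{"type":"number"}},"required":["deltas"]}

```bash
mkdir -p pics; python3 - <<'E'
from workcell import *
import cv2,numpy as np
s=sense();print({k:np.round(v,3).tolist() for k,v in s.items()})
for c in("top","scene"):
    im,d=get_image(c);cv2.imwrite(f"pics/{c}0.png",im[:,:,::-1])
    for th in("tin_1_center","pan","stomper","star_knob","grinder_plate"):
        print(c,th,[(np.round(b["at"],3).tolist(),round(b["score"],2)) for b in boxes_of(c,th)])
    # cloud
    i=camera_info(c);K=np.array(i["K"],float);R=cv2.Rodrigues(np.array(i["rvec"],float))[0];t=np.array(i["tvec"],float).ravel()
    v,u=np.mgrid[:420,:560];p=np.stack([(u-K[0,2])/K[0,0],(v-K[1,2])/K[1,1]],-1).astype(float)
    q=p.copy()
    for _ in range(8): q=p/(1+i["k1"]*(q**2).sum(-1,keepdims=True))
    X=np.concatenate([q,np.ones_like(q[...,:1])],-1)*d[...,None]
    W=(X-t)@R; ok=(d>0)
    m=(ok&(W[...,2]>.085)&(W[...,2]<.105)&(W[...,0]>.2)).astype(np.uint8)
    n,l,st,_=cv2.connectedComponentsWithStats(m)
    for k in range(1,n):
        if st[k,4]>60:
            w=W[l==k];ctr,r=cv2.minEnclosingCircle(w[:,:2].astype(np.float32))
            print(c,st[k].tolist(),"circ",np.round(ctr,3),round(r,3),"mean",w.mean(0).round(3),"zmed",np.median(w[:,2]).round(4))
E
```

```text
{'t': 0.0, 'joint_positions': [-1.23, 0.241, 0.004, 1.335, 0.0, 1.571], 'qvel': [0.0, -0.001, 0.001, -0.003, -0.0, -0.001], 'effort': [0.001, -37.232, 25.241, 0.017, 0.0, -0.0], 'tool_pos': [0.167, -0.471, 0.23], 'ee_rot': [0.817, -0.577, -0.001, -0.001], 'force': [-0.665, -0.18, -0.693], 'wrist_torque': [0.009, -0.002, 0.0], 'finger_gap': 0.085}
top tin_1_center [([0.506, 0.142, 0.093], 0.71), ([0.374, -0.445, 0.012], 0.46)]
top pan [([0.551, 0.026, 0.004], 0.71)]
top stomper [([0.456, 0.43, 0.162], 0.79)]
top star_knob [([0.544, -0.471, 0.02], 0.55)]
top grinder_plate [([0.372, -0.443, 0.012], 0.57)]
top [301, 175, 26, 26, 521] circ [ 0.573 -0.093] 0.031 mean [ 0.572 -0.092  0.095] zmed 0.095
top [249, 186, 25, 26, 515] circ [0.551 0.031] 0.03 mean [0.55  0.031 0.095] zmed 0.0951
top [201, 205, 26, 26, 534] circ [0.507 0.142] 0.03 mean [0.506 0.142 0.095] zmed 0.095
top [87, 233, 13, 17, 74] circ [0.458 0.434] 0.019 mean [0.455 0.423 0.094] zmed 0.0933
scene tin_1_center [([0.512, 0.126, 0.081], 0.83)]
scene pan [([0.576, -0.009, 0.006], 0.98)]
scene stomper [([0.47, 0.421, 0.096], 0.78)]
scene star_knob [([0.55, -0.481, 0.022], 0.7)]
scene grinder_plate [([0.375, -0.452, 0.004], 0.8)]
scene [368, 37, 192, 39, 645] circ [0.764 1.765] 0.563 mean [0.792 1.781 0.095] zmed 0.0951
scene [310, 72, 47, 18, 181] circ [0.275 1.038] 0.136 mean [0.295 0.989 0.095] zmed 0.0945
scene [284, 174, 18, 13, 194] circ [0.504 0.143] 0.034 mean [0.509 0.138 0.095] zmed 0.0955
scene [279, 195, 20, 15, 229] circ [0.551 0.032] 0.033 mean [0.553 0.027 0.095] zmed 0.0953
scene [266, 219, 21, 16, 277] circ [ 0.573 -0.093] 0.033 mean [ 0.576 -0.097  0.095] zmed 0.0955
```

View pics/top0.png

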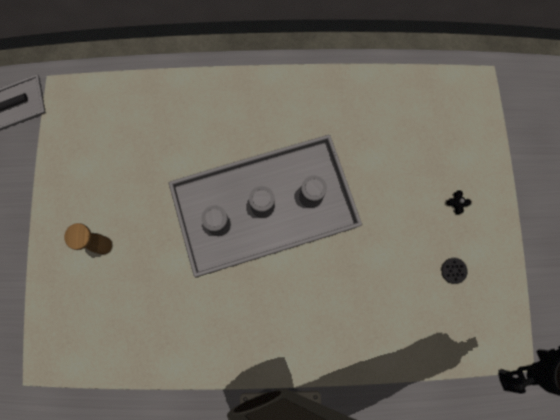

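View pics/scene0.png

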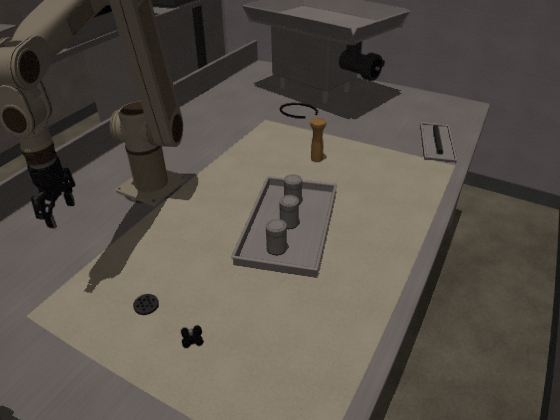

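Top view: the tins are at pixels (215,219), (262,200) and (313,189), left to right, which depth puts at about (.507,.142), (.551,.031) and (.573,-.093). The stomper (78,236), knob (458,202) and plate (454,271) are clear of the work. The scene view agrees. I'll write a planning helper.

```bash
cat > h.py <<'E'
from workcell import *
import numpy as np,sys
from scipy.spatial.transform import Rotation as Ro
def plan(x,y,z,ang,n):
    s=sense();R=Ro.from_quat(s["ee_rot"]);p=np.array(s["tool_pos"]);X=R.as_matrix()[:,0]
    a=np.degrees(np.arctan2(X[1],X[0]));da=(ang-a+180)%360-180
    tilt=np.degrees(np.arccos(-R.as_matrix()[2,2]))
    print("t",round(s["t"],2),"p",p.round(4),"ang",a.round(1),"tilt",tilt.round(2),"F",np.round(s["force"],2),"gap",round(s["finger_gap"],4),"j6",round(s["joint_positions"][5],2))
    step=(np.array([x,y,z])-p)/n
    out=[]
    for k in range(n):
        d=R.as_matrix().T@step; out.append([round(float(v),3) for v in d/.5]+[round(-da/n/60,3)])
        R=R*Ro.from_rotvec([0,0,np.radians(-da/n)])
    print(out)
a=sys.argv[1:]
if a: plan(*map(float,a[:4]),int(a[4]))
E
python3 h.py .507 .142 .19 16 14
```

```text
t 0.6 p [ 0.1671 -0.4712  0.2313] ang -70.5 tilt 0.0 F [-0.11 -0.3   0.3 ] gap 0.0853 j6 1.57
[[-0.066, -0.075, 0.006, np.float64(-0.103)], [-0.058, -0.082, 0.006, np.float64(-0.103)], [-0.049, -0.087, 0.006, np.float64(-0.103)], [-0.039, -0.092, 0.006, np.float64(-0.103)], [-0.029, -0.096, 0.006, np.float64(-0.103)], [-0.018, -0.098, 0.006, np.float64(-0.103)], [-0.008, -0.1, 0.006, np.float64(-0.103)], [0.003, -0.1, 0.006, np.float64(-0.103)], [0.014, -0.099, 0.006, np.float64(-0.103)], [0.024, -0.097, 0.006, np.float64(-0.103)], [0.035, -0.094, 0.006, np.float64(-0.103)], [0.045, -0.09, 0.006, np.float64(-0.103)], [0.054, -0.084, 0.006, np.float64(-0.103)], [0.063, -0.078, 0.006, np.float64(-0.103)]]
```

Call:
play_rows(
  deltas=[
    [-0.066, -0.075, 0.006, -0.1],
    [-0.058, -0.082, 0.006, -0.1],
    [-0.049, -0.087, 0.006, -0.1],
    [-0.039, -0.092, 0.006, -0.1],
    [-0.029, -0.096, 0.006, -0.1],
    [-0.018, -0.098, 0.006, -0.1],
    [-0.008, -0.1, 0.006, -0.1],
    [0.003, -0.1, 0.006, -0.1],
    [0.014, -0.099, 0.006, -0.1],
    [0.024, -0.097, 0.006, -0.1],
  ],
  grip=1,
  grip_force=50,
)

```text
t: 1.85
tool_pos: [0.4175, -0.0251, 0.202]
ee_rot: [0.997, -0.078, 0.005, 0.002]
force: [1.1, -0.6, 0.2]
finger_gap: 0.0856
```

```bash
python3 h.py .507 .142 .18 16 6
```

```text
t 1.85 p [ 0.4175 -0.0251  0.202 ] ang -9.0 tilt 0.61 F [ 1.1  -0.59  0.2 ] gap 0.0856 j6 1.67
[[0.021, -0.06, 0.007, np.float64(-0.069)], [0.025, -0.058, 0.007, np.float64(-0.069)], [0.029, -0.056, 0.007, np.float64(-0.069)], [0.033, -0.054, 0.007, np.float64(-0.069)], [0.037, -0.051, 0.007, np.float64(-0.069)], [0.041, -0.048, 0.007, np.float64(-0.069)]]
```

Call:
play_rows(
  deltas=[
    [0.021, -0.06, 0.007, -0.07],
    [0.025, -0.058, 0.007, -0.07],
    [0.029, -0.056, 0.007, -0.07],
    [0.033, -0.054, 0.007, -0.07],
    [0.037, -0.051, 0.007, -0.07],
    [0.041, -0.048, 0.007, -0.07],
    [0, 0, 0, 0],
  ],
)

```text
t: 2.72
tool_pos: [0.5097, 0.1525, 0.1805]
ee_rot: [0.988, 0.152, 0.005, 0.004]
force: [-1.1, -0.3, -0.2]
finger_gap: 0.0853
```

```bash
python3 h.py .507 .142 .12 16 3
```

```text
t 2.73 p [0.5097 0.1525 0.1805] ang 17.5 tilt 0.75 F [-1.05 -0.3  -0.24] gap 0.0853 j6 1.56
[[-0.004, 0.006, 0.04, np.float64(0.008)], [-0.004, 0.006, 0.04, np.float64(0.008)], [-0.004, 0.006, 0.04, np.float64(0.008)]]
```

Call:
play_rows(
  deltas=[
    [-0.004, 0.006, 0.04, 0],
    [-0.004, 0.006, 0.04, 0],
    [-0.004, 0.006, 0.04, 0],
    [0, 0, 0, 0],
  ],
)

```text
t: 3.22
tool_pos: [0.5065, 0.1397, 0.1198]
ee_rot: [0.989, 0.151, 0.005, 0.004]
force: [-0.9, 0.5, 0.2]
finger_gap: 0.0856
```

```bash
python3 h.py .507 .142 .04 17 5
```

```text
t 3.23 p [0.5065 0.1397 0.1198] ang 17.3 tilt 0.78 F [-0.88  0.51  0.23] gap 0.0856 j6 1.54
[[0.0, -0.001, 0.032, np.float64(0.001)], [0.0, -0.001, 0.032, np.float64(0.001)], [0.0, -0.001, 0.032, np.float64(0.001)], [0.0, -0.001, 0.032, np.float64(0.001)], [0.0, -0.001, 0.032, np.float64(0.001)]]
```

Call:
play_rows(
  deltas=[
    [0, -0.001, 0.032, 0],
    [0, -0.001, 0.032, 0],
    [0, -0.001, 0.032, 0],
    [0, -0.001, 0.032, 0],
    [0, -0.001, 0.03, 0],
    [0, 0, 0, 0],
  ],
)

```text
t: 3.98
tool_pos: [0.5109, 0.1409, 0.0456]
ee_rot: [0.989, 0.148, 0.01, 0.004]
force: [0.2, 0.2, 0.6]
finger_gap: 0.0852
```

Call:
play_rows(
  deltas=[
    [0, 0, 0, 0],
    [0, 0, 0, 0],
    [0, 0, 0, 0],
    [0, 0, 0, 0],
    [0, 0, 0, 0],
    [0, 0, 0, 0],
    [0, 0, 0, 0],
  ],
  grip=-1,
  grip_force=50,
)

```text
t: 4.85
tool_pos: [0.5114, 0.1409, 0.0471]
ee_rot: [0.989, 0.148, 0.011, 0.004]
force: [0.2, 0.4, -1.6]
finger_gap: 0.0592
```

```bash
python3 h.py .507 .142 .09 17 4; python3 - <<'E'
from workcell import *
import cv2
im,_=get_image("scene");cv2.imwrite("pics/s1.png",cv2.resize(im[120:300,200:400,::-1],None,fx=3,fy=3))
E
```

```text
t 4.85 p [0.5114 0.1409 0.0471] ang 17.0 tilt 1.34 F [ 0.19  0.42 -1.6 ] gap 0.0592 j6 1.55
[[-0.001, -0.001, -0.021, np.float64(0.0)], [-0.001, -0.001, -0.021, np.float64(0.0)], [-0.001, -0.001, -0.021, np.float64(0.0)], [-0.001, -0.001, -0.021, np.float64(0.0)]]
```

View pics/s1.png

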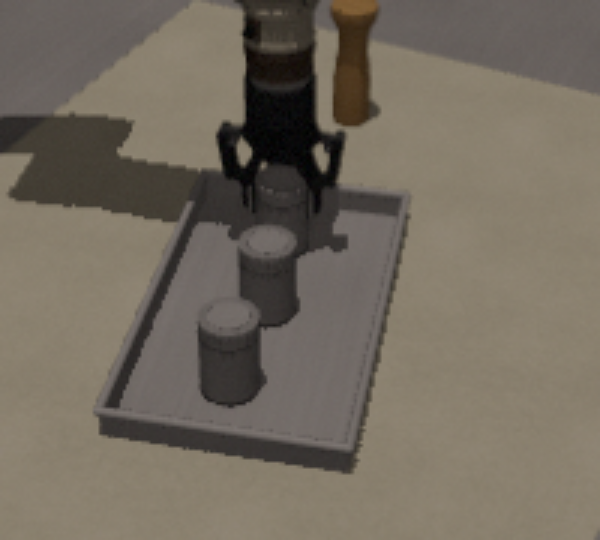

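The tin in the jaws is at about (283,200) in the crop, with a pad on each side, and the gap of 59 mm means it is held. Next I lift it.

Call:
play_rows(
  deltas=[
    [0, 0, -0.015, 0],
    [0, 0, -0.025, 0],
    [0, 0, -0.025, 0],
    [0, 0, -0.025, 0],
    [0, 0, -0.02, 0],
    [0, 0, 0, 0],
    [0, 0, 0, 0],
    [0, 0, 0, 0],
  ],
)

```text
t: 5.9
tool_pos: [0.5103, 0.1413, 0.1068]
ee_rot: [0.989, 0.148, 0.012, 0.004]
force: [-0.6, -0.1, -2.8]
finger_gap: 0.0591
```

```bash
python3 h.py .5114 .1409 .047 17 6; python3 - <<'E'
from workcell import *
import numpy as np
F=[];T=[];E=[]
for k in range(6):
    im,_=get_image("scene"); s=sense();F.append(s["force"]);T.append(s["wrist_torque"]);E.append(s["effort"])
print(np.mean(F,0).round(2),np.std(F,0).round(2),np.mean(T,0).round(3),np.mean(E,0).round(2))
import cv2;cv2.imwrite("pics/s2.png",cv2.resize(im[100:280,200:400,::-1],None,fx=3,fy=3))
E
```

```text
t 5.9 p [0.5103 0.1413 0.1068] ang 17.0 tilt 1.42 F [-0.6  -0.07 -2.82] gap 0.0591 j6 1.55
[[-0.0, 0.0, 0.02, np.float64(0.0)], [-0.0, 0.0, 0.02, np.float64(0.0)], [-0.0, 0.0, 0.02, np.float64(0.0)], [-0.0, 0.0, 0.02, np.float64(0.0)], [-0.0, 0.0, 0.02, np.float64(0.0)], [-0.0, 0.0, 0.02, np.float64(0.0)]]
[-0.22  0.11 -3.01] [0.3  0.51 0.55] [ 0.001  0.051 -0.001] [ 0.000e+00 -4.240e+01  2.381e+01 -2.000e-01 -3.000e-02  0.000e+00]
```

View pics/s2.png

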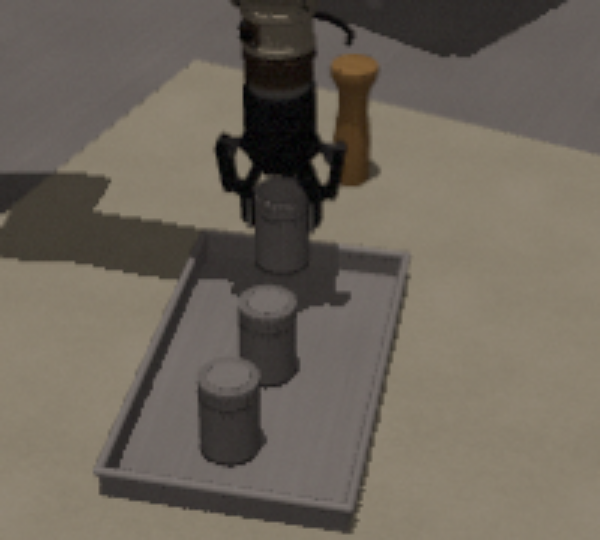

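Tin 1 hangs upright at about (281,230) in the crop, clear of the pan. It weighs about 3.0 N, so it is a light one. Next I set it back.

Call:
play_rows(
  deltas=[
    [0, 0, 0.025, 0],
    [0, 0, 0.025, 0],
    [0, 0, 0.025, 0],
    [0, 0, 0.02, 0],
    [0, 0, 0.01, 0],
    [0, 0, 0, 0],
  ],
)

```text
t: 6.95
tool_pos: [0.5107, 0.1408, 0.0491]
ee_rot: [0.989, 0.148, 0.01, 0.004]
force: [-0.3, -0.2, -3.4]
finger_gap: 0.0588
```

```bash
python3 h.py .5114 .1409 .0465 17 2
```

```text
t 6.95 p [0.5107 0.1408 0.0491] ang 17.0 tilt 1.27 F [-0.27 -0.21 -3.4 ] gap 0.0588 j6 1.55
[[0.001, 0.0, 0.003, np.float64(0.0)], [0.001, 0.0, 0.003, np.float64(0.0)]]
```

Call:
play_rows(
  deltas=[
    [0, 0, 0.004, 0],
    [0, 0, 0.003, 0],
    [0, 0, 0, 0],
    [0, 0, 0, 0],
  ],
)

```text
t: 7.45
tool_pos: [0.5121, 0.1411, 0.0477]
ee_rot: [0.989, 0.148, 0.012, 0.004]
force: [-0.2, 0.2, -3.1]
finger_gap: 0.059
```

Call:
play_rows(
  deltas=[
    [0, 0, 0.005, 0],
    [0, 0, 0.004, 0],
    [0, 0, 0, 0],
  ],
)

```text
t: 7.82
tool_pos: [0.5127, 0.1411, 0.0476]
ee_rot: [0.989, 0.148, 0.013, 0.004]
force: [0.3, 0.3, -3.4]
finger_gap: 0.0591
```

Call:
play_rows(
  deltas=[
    [0, 0, 0.01, 0],
  ],
)

```text
t: 7.95
tool_pos: [0.5136, 0.1412, 0.0468]
ee_rot: [0.989, 0.148, 0.015, 0.004]
force: [-14.5, -2.9, 53.9]
finger_gap: 0.0593
```

```bash
python3 h.py .5114 .1409 .0465 17 2
```

```text
t 7.95 p [0.5136 0.1412 0.0468] ang 17.0 tilt 1.74 F [-14.5   -2.87  53.88] gap 0.0593 j6 1.55
[[-0.002, -0.0, 0.0, np.float64(0.0)], [-0.002, -0.0, 0.0, np.float64(0.0)]]
```

Call:
play_rows(
  deltas=[
    [0, 0, 0, 0],
    [0, 0, 0, 0],
  ],
)

```text
t: 8.2
tool_pos: [0.5143, 0.1414, 0.0479]
ee_rot: [0.989, 0.148, 0.016, 0.003]
force: [0.7, 0.1, -3.1]
finger_gap: 0.0588
```

Call:
play_rows(
  deltas=[
    [-0.002, 0, 0.006, 0],
  ],
)

```text
t: 8.32
tool_pos: [0.5147, 0.1412, 0.0471]
ee_rot: [0.989, 0.148, 0.017, 0.003]
force: [-7.6, -2.2, 31.9]
finger_gap: 0.0588
```

Lightly pressed onto the pan floor. I release while holding the downward bias.

Call:
play_rows(
  deltas=[
    [0, 0, 0.003, 0],
    [0, 0, 0, 0],
    [0, 0, 0, 0],
    [0, 0, 0, 0],
  ],
  grip=1,
)

```text
t: 8.82
tool_pos: [0.5154, 0.1414, 0.0446]
ee_rot: [0.989, 0.148, 0.018, 0.003]
force: [-0.3, 0.5, -0.7]
finger_gap: 0.0851
```

```bash
python3 h.py .513 .141 .16 17 6
```

```text
t 8.82 p [0.5154 0.1414 0.0446] ang 17.0 tilt 2.05 F [-0.29  0.45 -0.7 ] gap 0.0851 j6 1.55
[[0.001, 0.0, -0.038, np.float64(0.0)], [0.001, 0.0, -0.038, np.float64(0.0)], [0.001, 0.0, -0.038, np.float64(0.0)], [0.001, 0.0, -0.038, np.float64(0.0)], [0.001, 0.0, -0.038, np.float64(0.0)], [0.001, 0.0, -0.038, np.float64(0.0)]]
```

Call:
play_rows(
  deltas=[
    [0, 0, -0.02, 0],
    [0, 0, -0.05, 0],
    [0, 0, -0.07, 0],
    [0, 0, -0.07, 0],
    [0, 0, -0.05, 0],
    [0, 0, 0, 0],
  ],
)

```text
t: 9.57
tool_pos: [0.5105, 0.1417, 0.1807]
ee_rot: [0.989, 0.148, 0.018, 0.003]
force: [0.5, -0.4, -0.2]
finger_gap: 0.0856
```

```bash
python3 h.py .551 .031 .17 16 5; cat > tins.py <<'E'
from workcell import *
import cv2,numpy as np,sys
c="top";im,d=get_image(c)
if len(sys.argv)>1: cv2.imwrite(sys.argv[1],cv2.resize(im[110:290,150:380,::-1],None,fx=3,fy=3))
i=camera_info(c);K=np.array(i["K"],float);R=cv2.Rodrigues(np.array(i["rvec"],float))[0];t=np.array(i["tvec"],float).ravel()
v,u=np.mgrid[:420,:560];p=np.stack([(u-K[0,2])/K[0,0],(v-K[1,2])/K[1,1]],-1).astype(float);q=p.copy()
for _ in range(8): q=p/(1+i["k1"]*(q**2).sum(-1,keepdims=True))
W=(np.concatenate([q,np.ones_like(q[...,:1])],-1)*d[...,None]-t)@R
m=((d>0)&(W[...,2]>.085)&(W[...,2]<.105)&(W[...,0]>.4)&(W[...,1]<.3)).astype(np.uint8)
n,l,st,_=cv2.connectedComponentsWithStats(m)
for k in range(1,n):
    if st[k,4]>60:
        w=W[l==k];a,r=cv2.minEnclosingCircle(w[:,:2].astype(np.float32));print(np.round(a,4),round(r,3),w.mean(0).round(4),st[k,4])
E
python3 tins.py
```

```text
t 9.57 p [0.5105 0.1417 0.1807] ang 17.0 tilt 2.07 F [ 0.46 -0.39 -0.21] gap 0.0856 j6 1.55
[[0.002, 0.047, 0.005, np.float64(0.003)], [0.003, 0.047, 0.005, np.float64(0.003)], [0.003, 0.047, 0.005, np.float64(0.003)], [0.003, 0.047, 0.005, np.float64(0.003)], [0.003, 0.047, 0.005, np.float64(0.003)]]
[ 0.5731 -0.0929] 0.03 [ 0.5725 -0.0925  0.0948] 514
[0.5504 0.0309] 0.031 [0.5496 0.0312 0.0947] 514
[0.52   0.1274] 0.024 [0.5214 0.1238 0.0948] 95
```

Call:
play_rows(
  deltas=[
    [0.002, 0.04, 0.003, 0],
    [0.003, 0.047, 0.003, 0],
    [0.003, 0.047, 0.003, 0],
    [0.003, 0.047, 0.003, 0],
    [0.003, 0.045, 0.003, 0],
    [0, 0, 0, 0],
  ],
)

```text
t: 10.38
tool_pos: [0.5455, 0.0323, 0.1647]
ee_rot: [0.989, 0.149, 0.009, 0.003]
force: [-0.4, 0.3, -0.1]
finger_gap: 0.0854
```

```bash
python3 h.py .551 .031 .12 16 3; python3 tins.py
```

```text
t 10.38 p [0.5455 0.0323 0.1647] ang 17.1 tilt 1.12 F [-0.41  0.26 -0.15] gap 0.0854 j6 1.33
[[0.003, 0.002, 0.03, np.float64(0.006)], [0.003, 0.002, 0.03, np.float64(0.006)], [0.003, 0.002, 0.03, np.float64(0.006)]]
[ 0.5732 -0.0927] 0.031 [ 0.5725 -0.0927  0.0949] 509
[0.5154 0.1593] 0.026 [0.5155 0.1647 0.0946] 106
```

Call:
play_rows(
  deltas=[
    [0.003, 0.002, 0.03, 0],
    [0.003, 0.001, 0.04, 0],
    [0.002, 0.001, 0.04, 0],
    [0.001, 0, 0.04, 0],
    [0, 0, 0.035, 0],
    [0, 0, 0.035, 0],
    [0, 0, 0, 0],
  ],
)

```text
t: 11.3
tool_pos: [0.5463, 0.0381, 0.0436]
ee_rot: [0.988, 0.154, 0.004, 0.002]
force: [-0.3, -0.5, 0.1]
finger_gap: 0.0851
```

```bash
python3 h.py .551 .031 .043 17 2
```

```text
t 11.3 p [0.5463 0.0381 0.0436] ang 17.7 tilt 0.54 F [-0.26 -0.48  0.07] gap 0.0851 j6 1.33
[[0.002, 0.008, 0.001, np.float64(0.006)], [0.002, 0.008, 0.001, np.float64(0.006)]]
```

Call:
play_rows(
  deltas=[
    [0.003, 0.008, 0, 0],
    [0.003, 0.008, 0, 0],
    [0, 0, 0, 0],
  ],
)

```text
t: 11.68
tool_pos: [0.5528, 0.0318, 0.0449]
ee_rot: [0.988, 0.154, 0.006, 0.002]
force: [-0.2, -0.1, 0.6]
finger_gap: 0.0856
```

```bash
python3 h.py .551 .031 .043 17 1
```

```text
t 11.68 p [0.5528 0.0318 0.0449] ang 17.8 tilt 0.66 F [-0.25 -0.11  0.61] gap 0.0856 j6 1.32
[[-0.004, 0.0, 0.004, np.float64(0.013)]]
```

Call:
play_rows(
  deltas=[
    [-0.002, 0, 0.002, 0],
    [0, 0, 0, 0],
    [0, 0, 0, 0],
    [0, 0, 0, 0],
    [0, 0, 0, 0],
    [0, 0, 0, 0],
    [0, 0, 0, 0],
  ],
  grip=-1,
  grip_force=50,
)

```text
t: 12.55
tool_pos: [0.5517, 0.0312, 0.0446]
ee_rot: [0.988, 0.154, 0.006, 0.002]
force: [0.1, -1.1, -0.4]
finger_gap: 0.0579
```

Call:
play_rows(
  deltas=[
    [0, 0, -0.015, 0],
    [0, 0, -0.025, 0],
    [0, 0, -0.025, 0],
    [0, 0, -0.025, 0],
    [0, 0, -0.02, 0],
    [0, 0, 0, 0],
    [0, 0, 0, 0],
    [0, 0, 0, 0],
  ],
)

```text
t: 13.55
tool_pos: [0.5489, 0.0313, 0.1014]
ee_rot: [0.988, 0.154, 0.003, 0.002]
force: [0.5, -0.5, -5.9]
finger_gap: 0.0577
```

```bash
cat > w.py <<'E'
from workcell import *
import numpy as np
F=[];E=[]
for k in range(6):
    get_image("scene"); s=sense();F.append(s["force"]);E.append(s["effort"])
print(np.mean(F,0).round(2),np.std(F,0).round(2),np.mean(E,0).round(2))
E
python3 h.py .551 .031 .045 17 5; python3 w.py
```

```text
t 13.55 p [0.5489 0.0313 0.1014] ang 17.7 tilt 0.42 F [ 0.5  -0.5  -5.89] gap 0.0577 j6 1.32
[[0.001, 0.0, 0.023, np.float64(0.002)], [0.001, 0.0, 0.023, np.float64(0.002)], [0.001, 0.0, 0.023, np.float64(0.002)], [0.001, 0.0, 0.023, np.float64(0.002)], [0.001, 0.0, 0.023, np.float64(0.002)]]
[-0.14  0.02 -5.97] [0.32 0.37 0.7 ] [ 0.000e+00 -4.675e+01  2.499e+01 -7.000e-02 -1.000e-02  0.000e+00]
```

Tin 2 weighs about 6.0 N, so it is the heavy one. I set it back, then heft tin 3.

Call:
play_rows(
  deltas=[
    [0, 0, 0.025, 0],
    [0.001, 0, 0.025, 0],
    [0.001, 0, 0.025, 0],
    [0.001, 0, 0.017, 0],
    [0, 0, 0.008, 0],
    [0, 0, 0, 0],
  ],
)

```text
t: 14.6
tool_pos: [0.5499, 0.0316, 0.0464]
ee_rot: [0.988, 0.154, 0.002, 0.001]
force: [0.6, 0.4, -6.8]
finger_gap: 0.0581
```

Call:
play_rows(
  deltas=[
    [0, 0, 0.005, 0],
    [0, 0, 0.005, 0],
  ],
)

```text
t: 14.85
tool_pos: [0.5505, 0.0317, 0.0446]
ee_rot: [0.988, 0.154, 0.003, 0.002]
force: [-10.1, -0.3, 18.5]
finger_gap: 0.0577
```

Touching down. Release.

Call:
play_rows(
  deltas=[
    [0, 0, 0.002, 0],
    [0, 0, 0, 0],
    [0, 0, 0, 0],
    [0, 0, 0, 0],
  ],
  grip=1,
)

```text
t: 15.35
tool_pos: [0.5549, 0.0319, 0.0479]
ee_rot: [0.988, 0.154, 0.008, 0.002]
force: [-0.0, -0.2, 0.7]
finger_gap: 0.0852
```

Call:
play_rows(
  deltas=[
    [0, 0, -0.02, 0],
    [0, 0, -0.05, 0],
    [0, 0, -0.06, 0],
    [0, 0, -0.06, 0],
    [0, 0, -0.05, 0],
    [0, 0, 0, 0],
  ],
)

```text
t: 16.1
tool_pos: [0.553, 0.0321, 0.1738]
ee_rot: [0.988, 0.154, 0.009, 0.002]
force: [-0.3, 0.1, -0.4]
finger_gap: 0.0854
```

```bash
python3 h.py .573 -.093 .17 17 5
```

```text
t 16.1 p [0.553  0.0321 0.1738] ang 17.7 tilt 1.02 F [-0.34  0.05 -0.36] gap 0.0854 j6 1.32
[[-0.008, 0.05, 0.002, np.float64(0.002)], [-0.008, 0.05, 0.002, np.float64(0.002)], [-0.007, 0.05, 0.002, np.float64(0.002)], [-0.007, 0.05, 0.002, np.float64(0.002)], [-0.007, 0.05, 0.002, np.float64(0.002)]]
```

Call:
play_rows(
  deltas=[
    [-0.006, 0.045, 0, 0],
    [-0.006, 0.05, 0, 0],
    [-0.006, 0.05, 0, 0],
    [-0.006, 0.05, 0, 0],
    [-0.006, 0.048, 0, 0],
    [0, 0, 0, 0],
    [0, 0, 0, 0],
  ],
)

```text
t: 16.98
tool_pos: [0.5728, -0.0902, 0.1683]
ee_rot: [0.988, 0.155, 0.004, 0.0]
force: [-0.2, 0.0, 0.0]
finger_gap: 0.0855
```

```bash
python3 h.py .573 -.093 .10 17 3; python3 tins.py
```

```text
t 16.98 p [ 0.5728 -0.0902  0.1683] ang 17.8 tilt 0.46 F [-0.16  0.02  0.02] gap 0.0855 j6 1.1
[[-0.001, 0.002, 0.046, np.float64(0.005)], [-0.001, 0.002, 0.046, np.float64(0.005)], [-0.001, 0.002, 0.046, np.float64(0.005)]]
[0.5505 0.0328] 0.031 [0.5499 0.0322 0.0949] 520
[0.5145 0.1449] 0.03 [0.5138 0.1438 0.0949] 523
```

Call:
play_rows(
  deltas=[
    [0, 0.004, 0.046, 0],
    [0, 0.004, 0.046, 0],
    [0, 0.004, 0.046, 0],
    [0, 0.002, 0.045, 0],
    [0, 0.001, 0.04, 0],
    [0, 0, 0.02, 0],
    [0, 0, 0, 0],
  ],
)

```text
t: 17.9
tool_pos: [0.576, -0.0905, 0.0439]
ee_rot: [0.987, 0.16, 0.004, -0.0]
force: [0.7, 0.1, 0.4]
finger_gap: 0.0855
```

```bash
python3 h.py .573 -.093 .045 17 2
```

```text
t 17.9 p [ 0.576  -0.0905  0.0439] ang 18.4 tilt 0.51 F [0.67 0.08 0.37] gap 0.0855 j6 1.09
[[-0.004, 0.001, -0.001, np.float64(0.012)], [-0.004, 0.001, -0.001, np.float64(0.012)]]
```

Call:
play_rows(
  deltas=[
    [-0.004, 0.003, 0, 0],
    [-0.003, 0.002, 0, 0],
    [0, 0, 0, 0],
  ],
)

```text
t: 18.27
tool_pos: [0.575, -0.0941, 0.0462]
ee_rot: [0.987, 0.16, 0.006, 0.001]
force: [-0.0, 0.4, 0.2]
finger_gap: 0.0856
```

Call:
play_rows(
  deltas=[
    [0, 0, 0, 0],
    [0, 0, 0, 0],
    [0, 0, 0, 0],
    [0, 0, 0, 0],
    [0, 0, 0, 0],
    [0, 0, 0, 0],
    [0, 0, 0, 0],
  ],
  grip=-1,
  grip_force=50,
)

```text
t: 19.15
tool_pos: [0.5755, -0.0945, 0.0475]
ee_rot: [0.987, 0.16, 0.007, 0.001]
force: [0.7, 0.5, 0.4]
finger_gap: 0.0602
```

Call:
play_rows(
  deltas=[
    [0, 0, -0.015, 0],
    [0, 0, -0.025, 0],
    [0, 0, -0.025, 0],
    [0, 0, -0.025, 0],
    [0, 0, -0.02, 0],
    [0, 0, 0, 0],
    [0, 0, 0, 0],
    [0, 0, 0, 0],
  ],
)

```text
t: 20.15
tool_pos: [0.5741, -0.0943, 0.1059]
ee_rot: [0.987, 0.16, 0.007, 0.001]
force: [-0.1, 0.0, -2.2]
finger_gap: 0.0597
```

```bash
python3 h.py .573 -.093 .045 17 5; python3 w.py
```

```text
t 20.15 p [ 0.5741 -0.0943  0.1059] ang 18.4 tilt 0.77 F [-0.09  0.01 -2.17] gap 0.0597 j6 1.09
[[-0.001, -0.001, 0.024, np.float64(0.005)], [-0.001, -0.001, 0.024, np.float64(0.005)], [-0.001, -0.001, 0.024, np.float64(0.005)], [-0.001, -0.001, 0.024, np.float64(0.005)], [-0.001, -0.001, 0.024, np.float64(0.005)]]
[-0.2   0.44 -1.98] [0.48 0.46 0.5 ] [-0.000e+00 -4.755e+01  2.426e+01 -1.100e-01  2.000e-02  0.000e+00]
```

Tin 3 weighs about 2.0 N, so it is light, and tin 2 is clearly the heaviest. Now I set tin 3 back.

Call:
play_rows(
  deltas=[
    [0, 0, 0.025, 0],
    [0, 0, 0.025, 0],
    [0, 0, 0.025, 0],
    [0, 0, 0.02, 0],
    [0, 0, 0.008, 0],
    [0, 0, 0, 0],
  ],
)

```text
t: 21.2
tool_pos: [0.5738, -0.0941, 0.0491]
ee_rot: [0.987, 0.16, 0.005, 0.0]
force: [-0.2, -0.2, -1.5]
finger_gap: 0.0599
```

Call:
play_rows(
  deltas=[
    [0, 0, 0.004, 0],
  ],
)

```text
t: 21.32
tool_pos: [0.5743, -0.0942, 0.0475]
ee_rot: [0.987, 0.16, 0.006, 0.0]
force: [0.4, 0.3, -2.2]
finger_gap: 0.0599
```

Call:
play_rows(
  deltas=[
    [0, 0, 0.006, 0],
  ],
)

```text
t: 21.45
tool_pos: [0.5744, -0.0941, 0.0473]
ee_rot: [0.987, 0.16, 0.006, 0.001]
force: [-10.0, 3.2, 25.4]
finger_gap: 0.0596
```

Call:
play_rows(
  deltas=[
    [0, 0, 0.002, 0],
    [0, 0, 0, 0],
    [0, 0, 0, 0],
    [0, 0, 0, 0],
  ],
  grip=1,
)

```text
t: 21.95
tool_pos: [0.5768, -0.0945, 0.049]
ee_rot: [0.987, 0.16, 0.009, 0.002]
force: [0.4, 0.5, 0.8]
finger_gap: 0.0854
```

Call:
play_rows(
  deltas=[
    [0, 0, -0.02, 0],
    [0, 0, -0.05, 0],
    [0, 0, -0.06, 0],
    [0, 0, -0.06, 0],
    [0, 0, -0.05, 0],
    [0, 0, 0, 0],
  ],
)

```text
t: 22.7
tool_pos: [0.5746, -0.0946, 0.1747]
ee_rot: [0.987, 0.16, 0.009, 0.002]
force: [-0.2, 0.2, -0.5]
finger_gap: 0.0854
```

```bash
python3 h.py .55 .032 .17 17 5
```

```text
t 22.7 p [ 0.5746 -0.0946  0.1747] ang 18.4 tilt 1.09 F [-0.19  0.24 -0.54] gap 0.0854 j6 1.08
[[0.007, -0.051, 0.002, np.float64(0.005)], [0.006, -0.051, 0.002, np.float64(0.005)], [0.006, -0.051, 0.002, np.float64(0.005)], [0.006, -0.051, 0.002, np.float64(0.005)], [0.006, -0.051, 0.002, np.float64(0.005)]]
```

Call:
play_rows(
  deltas=[
    [0.006, -0.046, 0, 0],
    [0.006, -0.051, 0, 0],
    [0.006, -0.051, 0, 0],
    [0.006, -0.051, 0, 0],
    [0.006, -0.048, 0, 0],
    [0, 0, 0, 0],
    [0, 0, 0, 0],
  ],
)

```text
t: 23.58
tool_pos: [0.5453, 0.0299, 0.1665]
ee_rot: [0.987, 0.159, 0.004, 0.001]
force: [0.2, 0.7, -0.0]
finger_gap: 0.0851
```

```bash
python3 h.py .55 .032 .10 17 3; python3 tins.py
```

```text
t 23.57 p [0.5453 0.0299 0.1665] ang 18.3 tilt 0.46 F [ 0.21  0.72 -0.01] gap 0.0851 j6 1.31
[[0.003, -0.001, 0.044, np.float64(0.007)], [0.003, -0.001, 0.044, np.float64(0.007)], [0.003, -0.001, 0.044, np.float64(0.007)]]
[ 0.5738 -0.0922] 0.031 [ 0.5739 -0.0941  0.095 ] 461
[0.5156 0.1551] 0.027 [0.5151 0.1621 0.0949] 155
```

Call:
play_rows(
  deltas=[
    [0.003, 0, 0.046, 0],
    [0.003, 0.002, 0.046, 0],
    [0.002, 0.001, 0.046, 0],
    [0, 0, 0.045, 0],
    [0, 0, 0.038, 0],
    [0, 0, 0.018, 0],
    [0, 0, 0, 0],
  ],
)

```text
t: 24.5
tool_pos: [0.5526, 0.0229, 0.043]
ee_rot: [0.988, 0.154, 0.005, 0.002]
force: [-0.2, -0.6, 0.0]
finger_gap: 0.0856
```

```bash
python3 h.py .551 .032 .045 17 1
```

```text
t 24.5 p [0.5526 0.0229 0.043 ] ang 17.7 tilt 0.56 F [-0.23 -0.56  0.04] gap 0.0856 j6 1.3
[[0.003, -0.018, -0.004, np.float64(0.012)]]
```

Call:
play_rows(
  deltas=[
    [0.001, -0.009, 0, 0],
    [0.001, -0.01, -0.001, 0],
    [0, 0, 0, 0],
  ],
)

```text
t: 24.88
tool_pos: [0.5522, 0.0328, 0.0456]
ee_rot: [0.988, 0.154, 0.007, 0.002]
force: [0.6, -0.6, 0.2]
finger_gap: 0.0857
```

Call:
play_rows(
  deltas=[
    [0, 0, 0, 0],
    [0, 0, 0, 0],
    [0, 0, 0, 0],
    [0, 0, 0, 0],
    [0, 0, 0, 0],
    [0, 0, 0, 0],
    [0, 0, 0, 0],
  ],
  grip=-1,
  grip_force=60,
)

```text
t: 25.75
tool_pos: [0.552, 0.0329, 0.0465]
ee_rot: [0.988, 0.154, 0.007, 0.002]
force: [0.1, -0.1, 1.3]
finger_gap: 0.0577
```

Call:
play_rows(
  deltas=[
    [0, 0, -0.015, 0],
    [0, 0, -0.03, 0],
    [0, 0, -0.035, 0],
    [0, 0, -0.035, 0],
    [0, 0, -0.035, 0],
    [0, 0, -0.035, 0],
    [0, 0, -0.035, 0],
    [0, 0, -0.025, 0],
    [0, 0, 0, 0],
    [0, 0, 0, 0],
  ],
)

```text
t: 27.0
tool_pos: [0.5462, 0.0329, 0.1725]
ee_rot: [0.988, 0.154, 0.002, 0.001]
force: [0.3, 0.4, -6.4]
finger_gap: 0.0578
```

```bash
python3 h.py .551 .032 .18 17 1;python3 w.py; python3 tins.py; python3 - <<'E'
from workcell import *
import cv2
im,_=get_image("scene");cv2.imwrite("pics/s3.png",cv2.resize(im[80:360,120:400,::-1],None,fx=2,fy=2))
E
```

```text
t 27.0 p [0.5462 0.0329 0.1725] ang 17.7 tilt 0.24 F [ 0.33  0.36 -6.36] gap 0.0578 j6 1.32
[[0.009, 0.005, -0.015, np.float64(0.012)]]
[-0.05  0.31 -5.92] [0.36 0.49 0.38] [ 0.00e+00 -4.57e+01  2.68e+01 -2.00e-02 -1.00e-02 -0.00e+00]
[ 0.5743 -0.0922] 0.031 [ 0.5738 -0.0927  0.095 ] 484
[0.5155 0.1619] 0.023 [0.5151 0.1663 0.0945] 82
```

View pics/s3.png

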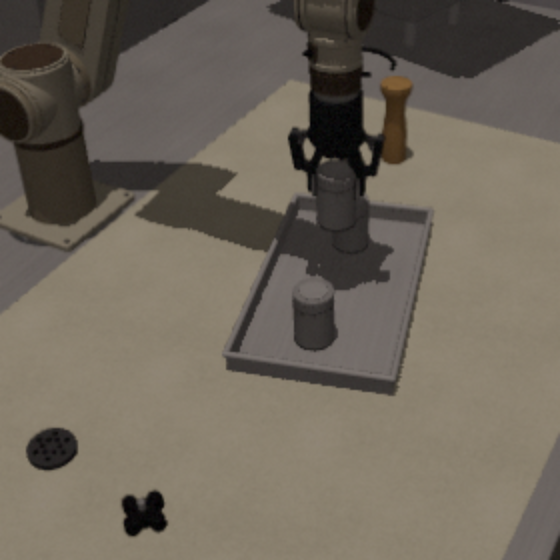

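The heavy tin is held upright at about (336,195). The other two stand in the pan at (350,228) and (313,315), and the stomper, knob and plate are untouched. The tin's underside is at about 0.131 m, and the load reads steady at 5.9 N.

```bash
python3 -c "
from workcell import *
s=sense();print(s['tool_pos'],s['finger_gap']);print(close_job())"
```

```text
[0.54656889 0.03289304 0.17272385] 0.057958870427290136
the job is handed in; nothing more can be done
None
```

The middle tin holds the mincer plates, and I handed the job in at about 27 s with it still in the gripper. I hefted the tins left, middle, right: about 3.0 N, 6.0 N and 2.0 N. Each was lifted about 57 mm and set back before I took the next.

- **Held tin:** its underside is at about 0.13 m, worked out from how far the arm rose. It looks upright, and the arm's tilt is 0.24°. The load read steady at 5.9 N with the grip holding.
- **Other two tins:** both stand upright in the pan. The left one ended about 7 mm from its original spot in x and about 2 mm in y. The right one is within about 1 mm.
- **Stomper, knob and plate:** the last picture shows them untouched.
- **Less clean:** while I set the left tin down, the wrist force briefly reached 54 N, pressing the tin into the pan through the fingers. That is under the 120 N wrist limit, and the gripper's body was not what pressed. The left tin was also partly hidden by the arm in the last top view, so its position comes from an earlier one.

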